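Load a roller hanger through the slot of a sloped rail

ROBOT

A 6-joint arm with a two-finger parallel gripper is mounted at the origin on a cart in front of the work surface, level with it; the furniture and walls round the work are solid. World frame = base frame: x ahead of the robot, y to its left, z up, the work surface at z = 0. Lengths are in m, angles in rad, forces in N, time in s.
With the tool pointing down it reaches from about 0.35 to 0.8 m from the base axis. Payload 7.3 kg.
Tool frame: the origin (TCP) lies at the very end of the fingers, on their centre line; the grasp point (between the pads) lies 19 mm behind it (ctrl.grip_depth is the distance from the TCP to the grasp point, in m); z points along the fingers, y is the line along which they close (so a half turn about z gives the same grasp; the last joint's range is limited). The gripper opens to 85 mm and grips with 20 to 120 N. Pads are 22 mm wide; open, the fingers measure 114 mm over their backs; the gripper's body (76 mm by 85 mm) begins 54 mm behind the grasp point. The pads swing forward as they close: fully open they stand 13 mm farther back than shut.
Start: joints at [-1.394, 0.342, 1.524, -0, 1.275, -0.146], TCP at [0.167, -0.498, 0.231] pointing down, gripper open.
Joint ranges: [-2.53, 2.53], [-0.77, 2.02], [0.04, 2.7], [-1, 4.14], [0.28, 2.66], [-3.11, 3.11]. Speed limits (rad/s): [2.57, 2.57, 3.14, 3.14, 3.14, 3.14].

INTERFACE

Orientations are given as a rotation vector (axis times angle).
In Python, from rig import sensors, grab_frame, ctrl gives the robot as it stands.
- The arm moves only by the tool step_arm, never from a script. Its argument "plan" is a list of rows, each a list of 3 entries, a list of its own where there are three numbers: the shift along the tool's x, y, z in mm, then the turn about the tool's z in rad, then the closure, from 0 (fully open) to 1 (shut). A call has 1 to 10 rows; each row shifts and turns the commanded pose from where the row before left it, along the tool's axes as they then stand; what a row does not reach is not made up. A row lasts 1/8 s, in which the tool goes at most 62.5 mm and 10.7 degrees, less where a joint would pass 70% of its speed; a pose out of reach is approached as far as the arm can. A call with a gripper value outside its range is refused whole. The fingers move at their own pace and stop on an object; the grip force is fixed at half the most. Time passes only in rows, so rows that do not move let the fingers close. It gives the time, the measured TCP pose, the force, the opening and the grip force at its end, in the units of the state.
- sensors.observe(): the state, without advancing time (a new reading comes with each control period).
- grab_frame(name): name is "side" or "top"; returns a dict with "frame" (384x512x3 uint8, red, green, blue), "fx", "fy", "cx", "cy" (pixels), "world_from_camera" (4x4, takes a point from camera to world coordinates). Camera axes: x right, y up, looking along -z (the intrinsics and any distortion apply to the point x, -y, -z); pixel columns grow to the right and rows downward; lengths in m; the calibration is good to about 2 mm. A picture is of the moment at which its call begins. There is no depth.
- ctrl.job_done(): hands the job in; it is judged then, once.
The state is a dict: "clock": time; "joint_pos": joint angles; "qd": joint speeds; "tau": joint torques, N m; "eef_pos": TCP position; "ee_rot": TCP orientation; "force": force on the tool from outside, world axes, zero at the start; "ft_torque": the same for the moment, N m; "width": finger opening in m; "grip_force": force on a finger pad.
Only numpy, scipy, OpenCV 4.12 (cv2) and the standard library are available. Lean on these libraries where they do the work, as an engineer would, in place of code of your own. Each camera call takes 0.05 s, during which the arm holds its last target. There are 200 camera calls.

TASK

Take the roller hanger off its parking stand and load it onto the sloped rail: rest it lightly on the cover strip near the raised end, feel along for the loading slot, and lower it through until its rollers stand on the track, never pressing hard. Only then let go, and let it roll by itself down to the buffer at the low end. Leave the paint jar, the tweezers and the wooden block where they are.

Things in the scene. Friction and masses are not known exactly. Their poses are not given: they have to be found in the camera images.
- hanger_grip (a point): Roller hanger, 0.2 to 0.35 kg, loose; point at the centre of its black grip tab, 32x12x38 mm (x,y,z): grip from above, fingers closing along y. z its up, x the way it rolls. Under the tab a 76x42 mm bridge, top 18 mm below this point. Two rollers in line along x, undersides 44 mm below. Wire hooks hang to 121 mm below, 69 mm wide over all.
- hanger_lips (a point): Point midway between the hanger's two lips, at their underside, 56 mm straight below hanger_grip in the hanger's z. Cheeks beside the rail (32 mm apart inside) carry these lips, which turn inward under the rail's cover strip: 20 mm long (x), 4 mm thick, 16 mm apart. A steel balance weight (14 mm across) sits on each hook's stem, so the freed hanger hangs upright.
- stand: Fixed parking stand where the hanger starts: grey 110x75 mm foot, upright blade 94 mm long (x), 8 mm thick, top 110 mm above the origin (centre of the underside). The hanger straddles it along x, rollers on top; 8 mm upstands at the blade's ends keep it. Lift it straight up by 90 mm to bring the hooks clear.
- track: Fixed sloped steel bar, 345x8 mm; origin on its running surface, about 150 mm above the worktop; x downhill (10 degrees), z square to the surface. A loaded hanger has the track's axes (either end leading), so the held hanger must be tilted like it; its grip point is then 44 mm above the surface. At x = -180 mm an upstand 16 mm high ends the run. Strip and track bear at most 25 N.
- slot_mid (a point): Middle of the range of the loading slot, on the track's centre line and surface, 95 mm uphill of the track's origin. A 24 mm wide cover strip (top 1.5, underside 5 mm below the surface) lies along both sides of the track. Its one slot is 26 mm long; the lips pass down only there. The strip is clamped anywhere: the true slot middle is up to 32 mm up or down the track, not measured.
- buffer (a point): Centre of the face of the rubber buffer at the low end, 120 mm downhill of the track's origin, 21 mm above its surface. It stops the hanger's bridge with the grip point 82 mm downhill of the track's origin. From the slot a freed hanger takes about a second to get there.
- cover_top (a point): Point on the track's centre line, 95 mm uphill of its origin, level with the strip's top. With its lips resting on the strip the hanger rides 10.5 mm too high (grip point 54.5 mm over the running surface, square to it); over the slot it sinks until its rollers stand on the track. The strip is stiff: go down slowly and stop at a few newtons.
- tweezers: Steel tweezers, 126 x 15 x 9 mm, lie flat; bystander. Origin at the centre of the underside.
- wood_block: Plain wooden block, 40 x 85 x 34 mm; bystander. Origin at the centre of its underside.
- paint_jar: Dark paint jar with a black lid, 48 mm across, 66 mm high, upright; bystander. Origin at the centre of its underside.

How it is judged:
On the way:
1. the hanger, still held, stands with its rollers on the track at the raised end, its lips through the slot (z of hanger_grip in the frame of track between 0.04 and 0.047 m and y of hanger_grip in the frame of track between -0.006 and 0.006 m and x of hanger_grip in the frame of track between -0.14 and -0.05 m and contact force between hanger and track above 0.3 N and contact force between the fingers and hanger above 0.5 N), for 0.1 s.
At the end, for the whole second after the job is handed in: The hanger stands on the track within about 5 mm of buffer contact, its grip point 40 to 48 mm above the running surface (lips under the strip) and within 7 mm of the centre line, at rest and let go (x of hanger_grip in the frame of track between 0.077 and 0.088 m and y of hanger_grip in the frame of track between -0.007 and 0.007 m and z of hanger_grip in the frame of track between 0.04 and 0.048 m and linear speed of hanger below 0.02 m/s); the robot touches nothing.
It fails at once if the hanger presses on the track or cover strip with more than 25 N (contact force between hanger and track above 25 N).
It fails at once if the fingers touch the hanger past the first half of the track: it must roll by itself (contact force between the fingers and hanger above 0.3 N and x of hanger_grip in the frame of track above 0 m and horizontal distance between hanger_grip and track below 0.15 m and z of hanger_grip in the frame of track below 0.06 m).
It fails at once if the paint jar is shifted by more than 20 mm (distance of paint_jar from where it was at the start of the episode above 0.02 m).
It fails at once if the tweezers are shifted by more than 20 mm (distance of tweezers from where it was at the start of the episode above 0.02 m).
It fails at once if the wooden block is shifted by more than 20 mm (distance of wood_block from where it was at the start of the episode above 0.02 m).
It also fails if it takes over 67 s, if anything falls off the work surface, if the arm or the gripper's body presses on something with over 40 N, if the wrist force passes 120 N, or if a joint passes its speed limit or range.

## Working session

There is one attempt and no reset: what is moved stays moved. The work goes in short steps, Python scripts to look and compute and a tool call to move; the robot and the scene stay as the last step left them, time stands still between calls to the robot, and variables do not carry over. Pictures are saved under pics/ and viewed, at most 10 in all, crops included, and the job is handed in when it is done.

Besides the shell and the picture viewer there is one more tool, called as name(argument=value, ...) on one line, values as JSON. step_arm: Moves the arm, as the interface text tells. Its arguments: {"type":"object","properties":{"plan":{"type":"array"}},"required":["plan"]}

```bash
mkdir -p pics; cat > h.py <<'E'
import numpy as np,cv2
from rig import sensors,grab_frame,ctrl
def ray(f,u,v):
    T=np.array(f["world_from_camera"]);d=np.array([(u-f["cx"])/f["fx"],-(v-f["cy"])/f["fy"],-1.])
    return T[:3,3],T[:3,:3]@(d/np.linalg.norm(d))
def onz(f,u,v,z):
    o,d=ray(f,u,v);return o+d*(z-o[2])/d[2]
def tri(f,p,g,q):
    a,d=ray(f,*p);b,e=ray(g,*q)
    s=np.linalg.lstsq(np.c_[d,-e],b-a,rcond=None)[0]
    P,Q=a+d*s[0],b+e*s[1];return (P+Q)/2,np.linalg.norm(P-Q)
def px(f,P):
    T=np.linalg.inv(np.array(f["world_from_camera"]));c=T[:3,:3]@P+T[:3,3]
    return f["cx"]-f["fx"]*c[0]/c[2],f["cy"]+f["fy"]*c[1]/c[2]
E
python3 - <<'E'
from h import *
import pickle
F={n:grab_frame(n) for n in("side","top")}
pickle.dump(F,open("f0.pkl","wb"))
for n in F:
    cv2.imwrite(f"pics/{n}0.png",cv2.resize(F[n]["frame"][:,:,::-1],(800,600),interpolation=cv2.INTER_CUBIC))
    print(n,F[n].keys(),F[n]["fx"],F[n]["cx"],F[n]["cy"],np.round(F[n]["world_from_camera"],3).tolist(), {k:v for k,v in F[n].items() if k not in("frame","world_from_camera")})
print(sensors.observe())
E
```

```text
side dict_keys(['frame', 'fx', 'fy', 'cx', 'cy', 'world_from_camera']) 494.7527580466415 267.8916133830707 188.33773684538286 [[-0.304, 0.804, -0.51, -0.149], [-0.953, -0.255, 0.166, 0.254], [0.003, 0.536, 0.844, 1.324], [0.0, 0.0, 0.0, 1.0]] {'fx': 494.7527580466415, 'fy': 494.7527580466415, 'cx': 267.8916133830707, 'cy': 188.33773684538286}
top dict_keys(['frame', 'fx', 'fy', 'cx', 'cy', 'world_from_camera']) 413.4394269555714 255.99527109740876 188.64193181505587 [[-0.012, 0.996, -0.09, 0.476], [-1.0, -0.014, -0.024, -0.012], [-0.025, 0.09, 0.996, 1.329], [0.0, 0.0, 0.0, 1.0]] {'fx': 413.4394269555714, 'fy': 413.4394269555714, 'cx': 255.99527109740876, 'cy': 188.64193181505587}
{'clock': 0.1, 'joint_pos': array([-1.39400135e+00,  3.42647218e-01,  1.52492834e+00, -1.20901438e-05,
        1.27539842e+00, -1.46042491e-01]), 'qd': array([ 0.00085128, -0.00410282, -0.00182123,  0.00150717,  0.00078876,
       -0.00107361]), 'tau': array([ 2.35785687e-03, -4.34445119e+01, -2.46492577e+01, -1.21549247e-04,
        4.62925484e-03,  2.73108277e-06]), 'eef_pos': array([ 0.16649322, -0.49752052,  0.23069609]), 'ee_rot': array([-3.09938884e+00, -5.04696067e-01,  5.15019286e-05]), 'force': array([-0.01617126, -0.55317304,  0.45832287]), 'ft_torque': array([-0.03569101, -0.02916707, -0.00784905]), 'grip_force': 0.0, 'width': 0.08553724138120014}
```

View pics/side0.png

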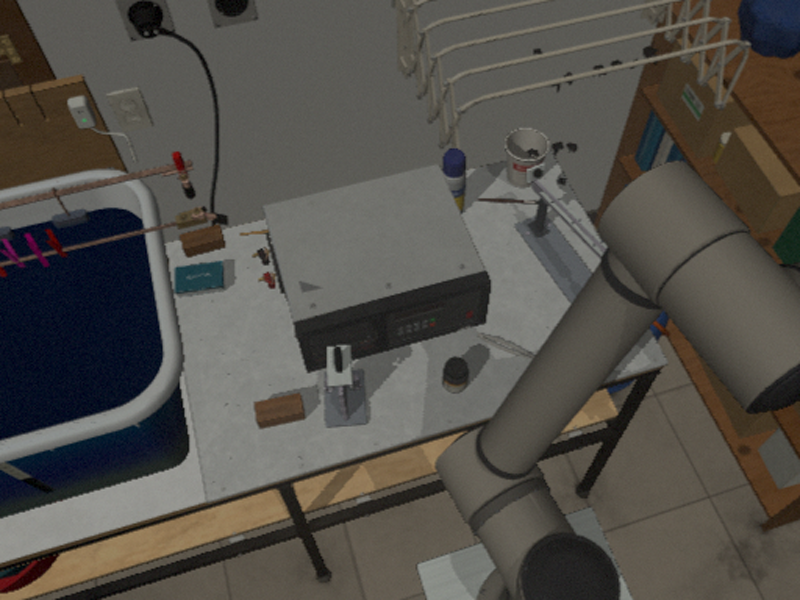

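View pics/top0.png

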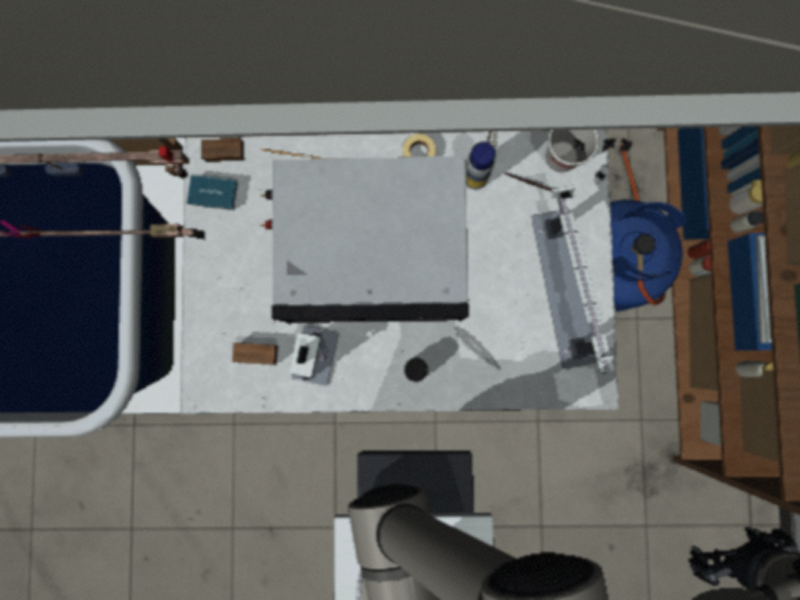

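The side view shows the hanger's black tab at (338,358) on its stand, with the block and jar beside it. The arm hides most of the track. The top view shows the tab at (303,353), with the track running from about (565,200) to (605,362).

```bash
python3 - <<'E'
from h import *
import pickle
F=pickle.load(open("f0.pkl","rb"))
t=F["top"]["frame"];s=F["side"]["frame"]
a=cv2.resize(t[110:250,330:410],None,fx=4,fy=4,interpolation=cv2.INTER_CUBIC)
b=cv2.resize(t[190:260,140:220],None,fx=5,fy=5,interpolation=cv2.INTER_CUBIC)
c=cv2.resize(s[205:285,190:250],None,fx=3,fy=3,interpolation=cv2.INTER_CUBIC)
out=np.zeros((600,730,3),np.uint8);out[:560,:320]=a;out[:350,325:725]=b;out[355:595,325:505]=c
cv2.imwrite("pics/c1.png",out[:,:,::-1])
print("tab",tri(F["top"],(194,226),F["side"],(216.5,229.5)))
# box top front corners & track ends
for n,p in dict(fl=(273,304),fr=(467,304),br=(467,158)).items(): print(n,onz(F["top"],p[0]*.64,p[1]*.64,.15))
print("box fr tri",tri(F["top"],(467*.64,304*.64),F["side"],(488*.64,277*.64)))
for p in((565,200),(607,365)): print(onz(F["top"],p[0]*.64,p[1]*.64,.15))
for p in((415,370),(478,347),(255,353)): print(onz(F["top"],p[0]*.64,p[1]*.64,.03))
E
```

```text
tab (array([0.47804784, 0.19421361, 0.15126819]), np.float64(0.00017594755273906922))
fl [0.56879907 0.25030464 0.15      ]
fr [ 0.56380037 -0.10583378  0.15      ]
br [ 0.83665919 -0.11168076  0.15      ]
box fr tri (array([ 0.56338166, -0.10848188,  0.14338636]), np.float64(0.004616759260540256))
[ 0.75373143 -0.29042027  0.15      ]
[ 0.45012226 -0.35501914  0.15      ]
[ 0.44203212 -0.00890275  0.03      ]
[ 0.48627304 -0.1354626   0.03      ]
[0.47976108 0.31291071 0.03      ]
```

View pics/c1.png

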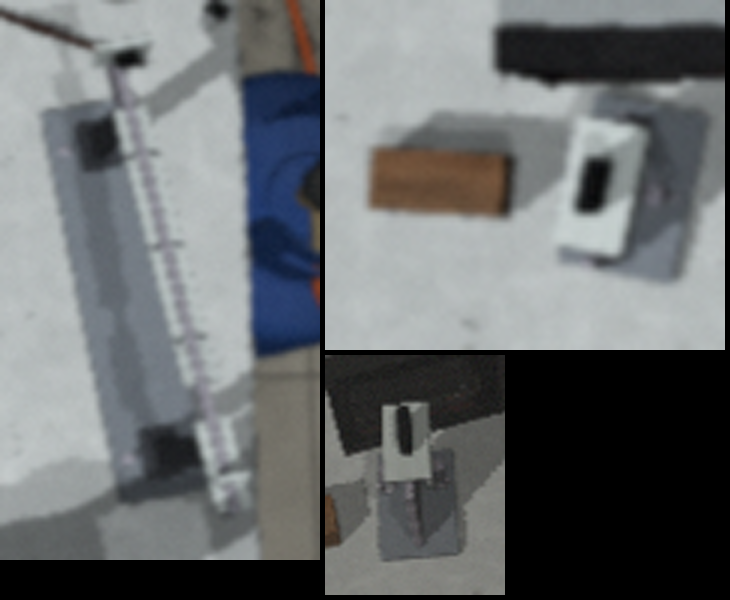

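The crop shows a black part (the buffer) at the far track end (125,57) and a pale upstand at the near end (230,490), so the near end is probably the raised one. The hanger leans a few degrees in yaw. Its tab height measures 0.151 against 0.154 expected, so that checks out.

```bash
cat >> h.py <<'E'
from scipy.spatial.transform import Rotation as Ro
def tool(target):
    o=sensors.observe();R=Ro.from_rotvec(o["ee_rot"]).as_matrix()
    return np.round(R.T@(np.array(target)-o["eef_pos"])*1000,1)
def yawx():
    R=Ro.from_rotvec(sensors.observe()["ee_rot"]).as_matrix();return np.degrees(np.arctan2(R[1,0],R[0,0])),R
E
python3 - <<'E'
from h import *
import pickle
F=pickle.load(open("f0.pkl","rb"));t=F["top"]
im=t["frame"][208:248,178:212]
g=im.astype(int).min(2); 
m=(g>190).astype(np.uint8)
print(g[::3,::2])
for th in(185,195,205,215):
    cs,_=cv2.findContours((g>th).astype(np.uint8),0,2)
    if cs:
        c=max(cs,key=cv2.contourArea);print(th,cv2.minAreaRect(c))
dk=(g<45).astype(np.uint8);cs,_=cv2.findContours(dk,0,2)
for c in cs: print("dark",cv2.minAreaRect(c),cv2.contourArea(c))
y,R=yawx();print(y,R.round(3).tolist())
print(tool([.42,-.2,.25]),R.T@np.array([.058,.394,0]))
E
```

```text
[[181 180 181 174 176 185 167 146 125  97  86  90 100 118 152 168 153]
 [179 182 184 184 182 175 158 147 106  97  96  93  90  93  90  81  93]
 [124 125 123 136 136 143 178 188 175 162 120  99  62  46  68  78  77]
 [122 122 123 119 119 134 184 177 170 184 192 174 143  96  61  76  77]
 [114 122 123 122 124 149 192 160 150 125 136 139 133  62  57  67  77]
 [ 95 124 120 120 120 161 172  52  17  33 118 138 118  68  60  69  72]
 [106 122 124 123 152 188 145  22  13  55 129 138  96  71  73  65  73]
 [113 121 150 173 178 187  97  16  12  95 143 156  79  88  96  66  83]
 [159 172 180 176 183 192 126  87 109 177 195 156  74  80  80  77  76]
 [181 180 180 180 191 196 195 193 197 195 192 126  73  79  78  96 109]
 [179 180 179 183 187 183 188 195 197 194 186  88  80  89 112 116 102]
 [178 180 180 178 159 123 120 113  94 103 103  83 111 119 117 115 103]
 [184 183 184 184 188 184 185 180 163 146 138 126 123 120 117 112 104]
 [186 188 187 186 184 182 184 184 184 182 185 183 179 173 169 167 172]]
185 ((14.288461685180664, 25.05769157409668), (13.139781951904297, 12.551432609558105), 11.309932708740234)
195 ((16.0, 28.5), (3.0, 2.0), 90.0)
dark ((15.480769157409668, 18.596155166625977), (3.9223227500915527, 9.60969066619873), 11.309932708740234) 28.0
18.497418845538665 [[0.948, 0.317, -0.0], [0.317, -0.948, 0.001], [0.0, -0.001, -1.0]]
[ 334.8 -201.7  -19. ] [ 0.1800048  -0.35524358  0.00052021]
```

step_arm(plan=[[[42,-25,-2.5],0,0],[[42,-25,-2.5],0,0],[[42,-25,-2.5],0,0],[[42,-25,-2.5],0,0],[[42,-25,-2.5],0,0],[[42,-25,-2.5],0,0],[[42,-25,-2.5],0,0],[[42,-25,-2.5],0,0]])

```text
clock: 1.1
eef_pos: [0.4225, -0.2002, 0.2512]
ee_rot: [-3.101, -0.505, 0.0]
force: [0.1, -0.3, -0.0]
width: 0.0855
grip_force: 0.0
```

```bash
python3 - <<'E'
from h import *
print(sensors.observe()["eef_pos"],yawx()[0],tool([.478,.194,.24]))
E
```

```text
[ 0.42249942 -0.20019922  0.25117409] 18.491754814565763 [ 177.7 -356.2   11.2]
```

step_arm(plan=[[[22,-44.5,1.4],0,0],[[22,-44.5,1.4],0,0],[[22,-44.5,1.4],0,0],[[22,-44.5,1.4],0,0],[[22,-44.5,1.4],0,0],[[22,-44.5,1.4],0,0],[[22,-44.5,1.4],0,0],[[22,-44.5,1.4],0.165,0],[[0,0,0],0.165,0],[[0,0,0],0.165,0]])

```text
clock: 2.35
eef_pos: [0.4753, 0.1926, 0.2394]
ee_rot: [3.129, -0.276, -0.002]
force: [0.5, -0.5, -0.9]
width: 0.0852
grip_force: 0.0
```

```bash
python3 - <<'E'
from h import *
import pickle
F={n:grab_frame(n) for n in("side","top")}
pickle.dump(F,open("f1.pkl","wb"))
print(sensors.observe()["eef_pos"],yawx()[0],tool([.478,.194,.141]))
t=F["top"]["frame"];s=F["side"]["frame"]
out=np.zeros((600,800,3),np.uint8)
out[:600,:280]=cv2.resize(t[110:250,342:407],(280,600),interpolation=cv2.INTER_CUBIC)
out[:600,290:800]=cv2.resize(s[85:245,310:446],(510,600),interpolation=cv2.INTER_CUBIC)
cv2.imwrite("pics/c2.png",out[:,:,::-1])
E
```

```text
[0.47543243 0.19200951 0.23959135] -9.895072832175396 [ 2.3 -2.5 98.6]
```

View pics/c2.png

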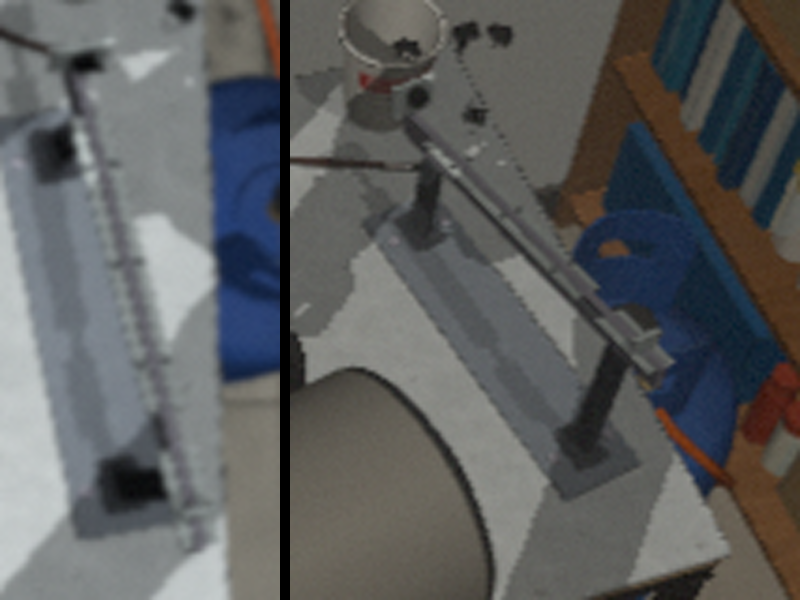

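The near end is raised: its post is taller at (600,400), and the buffer is at the far end (415,95). A break in the strip shows near (165,440) in the top crop and near (600,300) in the side crop. Now I'll grasp.

step_arm(plan=[[[2,-2.5,30],0,0],[[0,0,35],0,0],[[0,0,25],0,0],[[0,0,8],0,0],[[0,0,0],0,1],[[0,0,0],0,1],[[0,0,0],0,1],[[0,0,0],0,1],[[0,0,0],0,1],[[0,0,0],0,1]])

```text
clock: 3.7
eef_pos: [0.4785, 0.1939, 0.1427]
ee_rot: [-3.13, 0.27, -0.002]
force: [-1.3, -0.5, 6.5]
width: 0.011
grip_force: 60.5
```

```bash
python3 - <<'E'
from h import *
import pickle
o=sensors.observe();print(o["eef_pos"],o["force"],o["ft_torque"],yawx()[0],o["joint_pos"])
F=pickle.load(open("f1.pkl","rb"));T,S=F["top"],F["side"]
# c2 crop mapping
tp=lambda u,v:(342+(u+.5)*65/280-.5,110+(v+.5)*140/600-.5)
sp=lambda u,v:(310+(u-290+.5)*136/510-.5,85+(v+.5)*160/600-.5)
# candidates: bottom end of bar, top view (197,543); side (655,372)  ; far end buffer black top (85,60) / (418,97)
for a,b in(((197,543),(655,372)),((85,62),(418,97)),((165,440),(600,300))): print(tri(T,tp(*a),S,sp(*b)))
E
```

```text
[0.47848727 0.1939207  0.14267678] [-1.34478441 -0.48827431  6.52196121] [-0.16907929  0.08861918 -0.01710598] -9.864253318666243 [ 2.36663900e-01  4.15949621e-01  1.67743474e+00 -2.62469876e-04
  1.04707164e+00  1.97975492e+00]
(array([ 0.44347785, -0.34378308,  0.17520288]), np.float64(0.0010659979126571865))
(array([ 0.76554106, -0.29071628,  0.14841018]), np.float64(0.0005134121138593))
(array([ 0.50862149, -0.32481829,  0.187263  ]), np.float64(0.003220989806665864))
```

```bash
python3 - <<'E'
from h import *
import pickle
for fn in("f0.pkl","f1.pkl"):
    F=pickle.load(open(fn,"rb"));T=F["top"];im=T["frame"].astype(float)
    p=(im[:,:,0]+im[:,:,2])/2-im[:,:,1]
    p=cv2.GaussianBlur(p,(0,0),.7)
    us,vs=[],[]
    for v in range(132,235):
        x0=361+(v-132)*(387-361)/(237-132)
        u=np.arange(int(x0)-7,int(x0)+8);w=np.clip(p[v,u]-3,0,None)
        if w.sum()>3: us.append((u*w).sum()/w.sum());vs.append(v)
    us,vs=np.array(us),np.array(vs)
    for k in range(4):
        c=np.polyfit(vs,us,1);r=us-np.polyval(c,vs);k=abs(r)<1.5;us,vs=us[k],vs[k]
    print(fn,c,len(vs),r.std())
    # bar: 3D line: z falls 10deg downhill; project with z guess
    def P(v):
        z=.168
        for i in range(20):
            q=onz(T,np.polyval(c,v),v,z)
            z=.168-(q[0]-.50)*np.tan(np.radians(10))/np.cos(np.radians(9.5))
        return q
    a,b=P(230),P(140);print(a,b,np.degrees(np.arctan2(b[1]-a[1],b[0]-a[0])))
    # profile along the strips either side of centre, ~3 px off
    print("v: left,right brightness")
    print([(v,int(im[v,int(round(np.polyval(c,v)-3))].mean()),int(im[v,int(round(np.polyval(c,v)+3))].mean())) for v in range(190,242,1)])
E
```

```text
f0.pkl [2.67735140e-01 3.24775991e+02] 7 0.09613430034455979
[ 0.46059689 -0.34232526  0.17504444] [ 0.72309967 -0.29625368  0.1281145 ] 9.954535898828782
v: left,right brightness
[(190, 175, 180), (191, 180, 180), (192, 178, 165), (193, 165, 141), (194, 142, 133), (195, 127, 163), (196, 149, 167), (197, 166, 177), (198, 170, 176), (199, 176, 177), (200, 176, 164), (201, 171, 174), (202, 171, 175), (203, 173, 175), (204, 170, 156), (205, 166, 161), (206, 142, 173), (207, 118, 170), (208, 110, 144), (209, 105, 131), (210, 106, 129), (211, 108, 127), (212, 104, 126), (213, 97, 139), (214, 100, 161), (215, 126, 170), (216, 171, 181), (217, 179, 184), (218, 183, 183), (219, 177, 173), (220, 180, 181), (221, 179, 187), (222, 181, 184), (223, 177, 173), (224, 177, 160), (225, 163, 127), (226, 159, 107), (227, 158, 118), (228, 149, 162), (229, 139, 180), (230, 140, 167), (231, 157, 153), (232, 172, 139), (233, 179, 132), (234, 174, 125), (235, 140, 125), (236, 127, 120), (237, 119, 106), (238, 88, 97), (239, 82, 95), (240, 89, 96), (241, 94, 98)]Traceback (most recent call last):
  File "<stdin>", line 14, in <module>
    raise TypeError("expected non-empty vector for x")
TypeError: expected non-empty vector for x
```

```bash
python3 - <<'E'
from h import *
import pickle
F=pickle.load(open("f0.pkl","rb"));T=F["top"];g=cv2.GaussianBlur(T["frame"].astype(np.float32).mean(2),(0,0),.5)
c=np.array([.26774,324.776])
for it in range(5):
    us,vs=[],[]
    for v in list(range(145,205))+list(range(216,224)):
        u0=np.polyval(c,v);u=np.arange(int(round(u0))-3,int(round(u0))+4)
        row=g[v,u];w=np.clip(row.max()-15-row,0,None)
        i=int(np.argmin(row[1:-1]))+1;d=row[i-1]-2*row[i]+row[i+1]
        if d>5: us.append(u[i]+.5*(row[i-1]-row[i+1])/d);vs.append(v)
    us,vs=np.array(us),np.array(vs)
    k=abs(us-np.polyval(np.polyfit(vs,us,1),vs))<1.2
    c=np.polyfit(vs[k],us[k],1)
print(c,k.sum(),len(k),(us[k]-np.polyval(c,vs[k])).std())
def P(v):
    z=.168
    for i in range(20):
        q=onz(T,np.polyval(c,v),v,z);z=.150-(q[0]-.598)*np.tan(np.radians(10))/np.cos(np.radians(9.5))
    return q
a,b=P(220),P(150);print(np.degrees(np.arctan2(b[1]-a[1],b[0]-a[0])))
for n,v in(("slot",211),("upstand",233),("a",220),("b",150)):print(n,P(v))
# side-view check: where do these project
for v in(211,233,150): print(px(F["side"],P(v)))
E
```

```text
[2.63703613e-01 3.25797798e+02] 61 63 0.19748818099826393
9.728158157405195
slot [ 0.51340995 -0.33366501  0.16512291]
upstand [ 0.45236728 -0.3441301   0.17603605]
a [ 0.48822367 -0.33798292  0.16962568]
b [ 0.69238617 -0.30298151  0.13312575]
(np.float64(392.1454130778888), np.float64(167.05961289873747))
(np.float64(405.91874116885697), np.float64(181.06707181939964))
(np.float64(355.7784522009549), np.float64(130.0744552673714))
```

step_arm(plan=[[[0,0,-7],0,1],[[0,0,-7],0,1],[[0,0,0],0,1],[[-10,0,0],0,1],[[-10,0,0],0,1],[[0,0,3],0,1],[[0,0,0],0,1]])

```text
clock: 4.58
eef_pos: [0.4583, 0.1974, 0.1528]
ee_rot: [3.13, -0.27, -0.0]
force: [-0.6, 0.4, -3.0]
width: 0.0113
grip_force: 59.5
```

```bash
python3 - <<'E'
from h import *
o=sensors.observe();print(o["eef_pos"],o["force"],o["ft_torque"],o["width"])
E
```

```text
[0.458275   0.19739137 0.15283823] [-0.55234534  0.38625718 -2.96951867] [-0.03687789 -0.01212615  0.02082291] 0.011296875729301863
```

step_arm(plan=[[[0,0,1],0,1],[[0,0,1],0,1],[[0,0,1],0,1],[[0,0,0],0,1]])

```text
clock: 5.08
eef_pos: [0.4589, 0.1973, 0.1505]
ee_rot: [-3.13, 0.27, -0.002]
force: [0.1, 0.6, 2.1]
width: 0.0111
grip_force: 60.3
```

step_arm(plan=[[[0,0,1],0,1],[[0,0,1],0,1],[[0,0,0],0,1]])

```text
clock: 5.45
eef_pos: [0.4605, 0.1972, 0.1498]
ee_rot: [-3.129, 0.27, -0.009]
force: [2.9, -3.3, 9.1]
width: 0.0114
grip_force: 61.4
```

step_arm(plan=[[[0,0,-5],0,1],[[-6,0,0],0,1],[[0,0,3],0,1],[[0,0,2],0,1],[[0,0,2],0,1],[[0,0,0],0,1]])

```text
clock: 6.2
eef_pos: [0.4499, 0.1989, 0.1455]
ee_rot: [3.13, -0.27, -0.009]
force: [-8.4, 2.5, 5.2]
width: 0.0109
grip_force: 60.8
```

step_arm(plan=[[[0,0,2],0,1],[[0,0,1],0,1],[[0,0,0],0,1]])

```text
clock: 6.58
eef_pos: [0.449, 0.1991, 0.1433]
ee_rot: [3.13, -0.27, -0.011]
force: [-12.9, 3.0, 13.3]
width: 0.0111
grip_force: 62.3
```

```bash
python3 - <<'E'
from h import *
o=sensors.observe();print(o["eef_pos"],o["force"],o["ft_torque"],o["width"],yawx()[1].round(3)[:,2])
E
```

```text
[0.44902967 0.19905421 0.1432901 ] [-12.89690063   3.01153292  13.32242469] [4.78998366e-01 2.60191578e+00 1.52228630e-04] 0.011119895770706984 [-0.007  0.001 -1.   ]
```

step_arm(plan=[[[0,0,-12],0,1],[[5,0,0],0,1],[[0,0,2],0,1],[[0,0,0],0,1]])

```text
clock: 7.08
eef_pos: [0.4572, 0.1973, 0.1523]
ee_rot: [3.129, -0.271, -0.002]
force: [0.1, 0.3, -2.1]
width: 0.0112
grip_force: 59.7
```

```bash
python3 - <<'E'
from h import *
o=sensors.observe();print(o["eef_pos"],o["force"],o["ft_torque"])
F=grab_frame("side");t=grab_frame("top")["frame"];s=F["frame"]
u,v=px(F,np.array([.455,.198,.15]));print(u,v)
u,v=int(u),int(v)
out=np.zeros((480,800,3),np.uint8)
out[:,:400]=cv2.resize(s[v-35:v+61,u-40:u+40],(400,480),interpolation=cv2.INTER_CUBIC)
out[:,410:800]=cv2.resize(t[185:281,155:233],(390,480),interpolation=cv2.INTER_CUBIC)
cv2.imwrite("pics/c3.png",out[:,:,::-1])
E
```

```text
[0.45724824 0.1972946  0.15230841] [ 0.13296291  0.30379312 -2.14005187] [0.01780821 0.01117133 0.04421997]
217.30882777957973 237.48529171521056
```

View pics/c3.png

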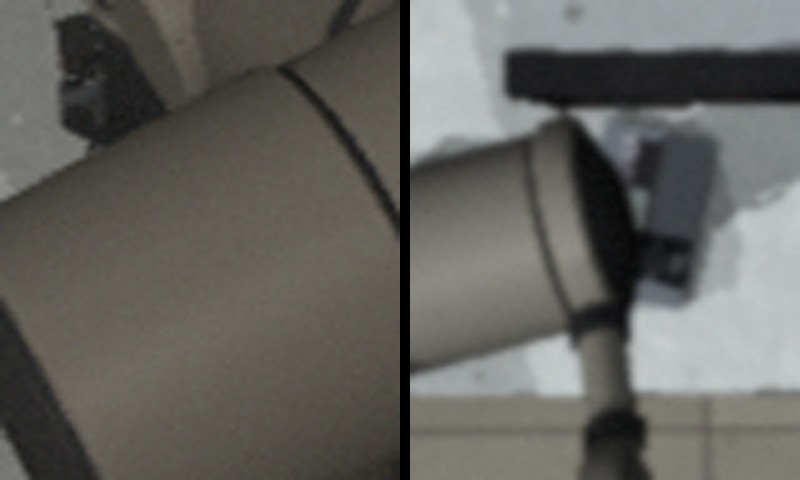

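The arm hides the hanger in both views, so I'll judge the tilt by touch.

step_arm(plan=[[[-2,0,1],0,1],[[0,0,1],0,1],[[0,0,1],0,1],[[0,0,0],0,1]])

```text
clock: 7.68
eef_pos: [0.4555, 0.1979, 0.15]
ee_rot: [3.13, -0.27, 0.0]
force: [-1.2, -0.3, -2.4]
width: 0.0112
grip_force: 59.7
```

step_arm(plan=[[[0,0,1],0,1],[[0,0,1],0,1],[[0,0,0],0,1]])

```text
clock: 8.05
eef_pos: [0.456, 0.1979, 0.1493]
ee_rot: [-3.13, 0.27, -0.003]
force: [-1.8, -1.3, 8.5]
width: 0.0108
grip_force: 61.5
```

step_arm(plan=[[[0,0,1],0,1],[[0,0,1],0,1],[[0,0,0],0,1]])

```text
clock: 8.43
eef_pos: [0.4565, 0.1979, 0.1486]
ee_rot: [-3.129, 0.27, -0.006]
force: [-2.6, -2.2, 16.7]
width: 0.0114
grip_force: 63.0
```

step_arm(plan=[[[0,0,2],0,1],[[0,0,2],0,1],[[0,0,0],0,1]])

```text
clock: 8.8
eef_pos: [0.4551, 0.1981, 0.144]
ee_rot: [-3.129, 0.27, -0.001]
force: [-6.9, -0.1, 17.1]
width: 0.0116
grip_force: 63.9
```

step_arm(plan=[[[0,0,1],0,1],[[0,0,1],0,1],[[0,0,0],0,1]])

```text
clock: 9.18
eef_pos: [0.4551, 0.1982, 0.1438]
ee_rot: [-3.129, 0.27, -0.003]
force: [-12.4, -2.7, 31.7]
width: 0.0113
grip_force: 66.1
```

step_arm(plan=[[[0,0,-10],0,1],[[0,0,-25],0,1],[[0,0,-35],0,1],[[0,0,-40],0,1],[[0,0,-40],0,1],[[0,0,-20],0,1],[[0,0,0],0,1]])

```text
clock: 10.05
eef_pos: [0.4561, 0.198, 0.3111]
ee_rot: [-3.129, 0.27, -0.005]
force: [0.7, -0.5, -3.5]
width: 0.0109
grip_force: 60.9
```

step_arm(plan=[[[12,51.5,0],0,1],[[12,51.5,0],0,1],[[12,51.5,0],0,1],[[12,51.5,0],0,1],[[12,51.5,0],0,1],[[12,51.5,0],0,1],[[12,51.5,0],0,1],[[12,51.5,0],0,1],[[12,51.5,0],0,1]])

```text
clock: 11.18
eef_pos: [0.482, -0.2788, 0.3081]
ee_rot: [-3.128, 0.27, 0.003]
force: [1.1, -0.4, -2.2]
width: 0.0114
grip_force: 61.0
```

step_arm(plan=[[[12,51.5,0],-0.114,1],[[0,0,0],-0.114,1],[[0,0,0],-0.114,1],[[0,0,0],0,1]])

```text
clock: 11.68
eef_pos: [0.4851, -0.33, 0.3081]
ee_rot: [-3.128, -0.264, 0.003]
force: [-0.4, 0.1, -2.5]
width: 0.0114
grip_force: 61.2
```

```bash
python3 - <<'E'
from h import *
import pickle
o=sensors.observe();print(o["eef_pos"],o["force"],yawx())
f={n:grab_frame(n) for n in("side","top")};pickle.dump(f,open("f2.pkl","wb"))
g=o["eef_pos"]+np.array([0,0,.015])
out=np.zeros((480,800,3),np.uint8)
for i,n in enumerate(f):
    u,v=map(int,px(f[n],g));print(n,u,v)
    out[:,i*410:i*410+390]=cv2.resize(f[n]["frame"][v-36:v+60,u-39:u+39],(390,480),interpolation=cv2.INTER_CUBIC)
cv2.imwrite("pics/c4.png",out[:,:,::-1])
E
```

```text
[ 0.48509478 -0.32997422  0.30812953] [-0.3884334   0.11534627 -2.47280466] (np.float64(9.652209728553771), array([[ 0.98584186,  0.16766209, -0.00229168],
       [ 0.16766684, -0.98584155,  0.0020671 ],
       [-0.00191266, -0.00242207, -0.99999524]]))
side 408 140
top 398 220
```

View pics/c4.png

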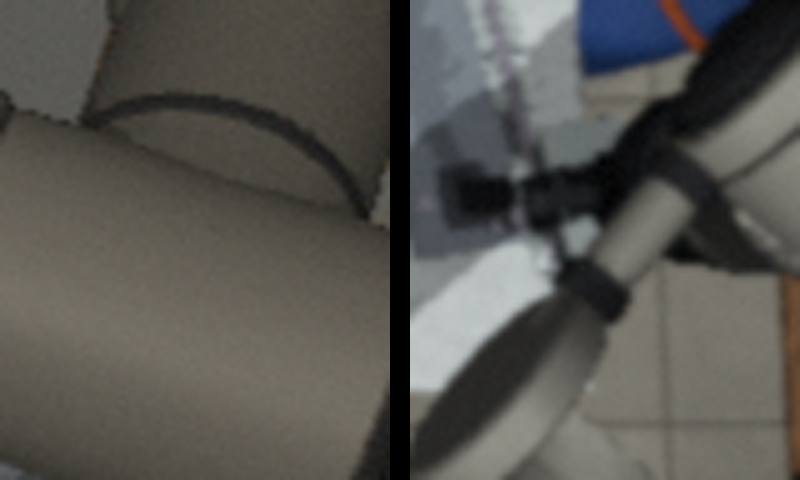

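step_arm(plan=[[[14,4,0],0,1],[[14,4,0],0,1],[[0,0,0],0,1],[[0,0,30],0,1],[[0,0,30],0,1],[[0,0,20],0,1],[[0,0,8],0,1],[[0,0,0],0,1],[[0,0,0],0,1]])

```text
clock: 12.9
eef_pos: [0.5147, -0.3336, 0.2233]
ee_rot: [3.129, 0.266, 0.002]
force: [-0.4, -0.3, -1.8]
width: 0.0114
grip_force: 61.2
```

```bash
python3 - <<'E'
from h import *
o=sensors.observe();print(o["eef_pos"],o["force"],yawx()[0],tool([.5142,-.3331,.210]))
E
```

```text
[ 0.51471992 -0.33355092  0.22328849] [-0.40651719 -0.29462673 -1.78941139] 9.718967024368082 [-0.5 -0.6 13.3]
```

step_arm(plan=[[[0,0,2],0,1],[[0,0,2],0,1],[[0,0,0],0,1]])

```text
clock: 13.28
eef_pos: [0.5144, -0.3332, 0.218]
ee_rot: [-3.13, -0.266, 0.0]
force: [0.0, 0.1, -2.7]
width: 0.0107
grip_force: 61.2
```

step_arm(plan=[[[0,0,2],0,1],[[0,0,0],0,1]])

```text
clock: 13.52
eef_pos: [0.5146, -0.3333, 0.2167]
ee_rot: [3.129, 0.266, 0.001]
force: [-0.1, 1.2, 1.3]
width: 0.0111
grip_force: 61.8
```

step_arm(plan=[[[0,0,1],0,1],[[0,0,0],0,1]])

```text
clock: 13.78
eef_pos: [0.5147, -0.3334, 0.2165]
ee_rot: [3.129, 0.266, 0.002]
force: [-0.4, 0.8, 7.0]
width: 0.0113
grip_force: 62.8
```

step_arm(plan=[[[2,0,-0.2],0,1],[[2,0,0.3],0,1],[[0,0,0],0,1]])

```text
clock: 14.15
eef_pos: [0.5182, -0.333, 0.2159]
ee_rot: [3.129, 0.266, 0.0]
force: [-2.6, -0.5, 5.4]
width: 0.0113
grip_force: 62.7
```

step_arm(plan=[[[2,0,0.35],0,1],[[2,0,0.35],0,1],[[0,0,0],0,1]])

```text
clock: 14.52
eef_pos: [0.5224, -0.3323, 0.2149]
ee_rot: [3.129, 0.266, 0.001]
force: [-1.9, -0.8, 5.4]
width: 0.0111
grip_force: 62.3
```

step_arm(plan=[[[2,0,0.35],0,1],[[0,0,0],0,1]])

```text
clock: 14.78
eef_pos: [0.5243, -0.3311, 0.2128]
ee_rot: [-3.129, -0.266, 0.001]
force: [-0.4, 0.8, -3.0]
width: 0.0112
grip_force: 61.2
```

step_arm(plan=[[[0.5,0,2],0,1],[[-0.4,0,2],0,1],[[0,0,0],0,1]])

```text
clock: 15.15
eef_pos: [0.5242, -0.3314, 0.2095]
ee_rot: [-3.13, -0.266, 0.001]
force: [-1.1, -0.2, -2.9]
width: 0.0111
grip_force: 61.2
```

step_arm(plan=[[[-0.4,0,2],0,1],[[0,0,0],0,1]])

```text
clock: 15.4
eef_pos: [0.5239, -0.3316, 0.2078]
ee_rot: [-3.13, -0.266, 0.0]
force: [1.0, 0.6, -2.3]
width: 0.0113
grip_force: 61.2
```

step_arm(plan=[[[-0.2,0,1],0,1],[[-0.2,0,1],0,1],[[0,0,0],0,1]])

```text
clock: 15.78
eef_pos: [0.5235, -0.3317, 0.2059]
ee_rot: [3.13, 0.266, -0.0]
force: [-0.8, -0.4, -2.8]
width: 0.0112
grip_force: 61.2
```

step_arm(plan=[[[-0.2,0,1],0,1],[[0,0,0],0,1]])

```text
clock: 16.02
eef_pos: [0.5236, -0.3317, 0.2055]
ee_rot: [3.13, 0.266, 0.001]
force: [-0.2, 0.2, 0.2]
width: 0.0111
grip_force: 61.8
```

step_arm(plan=[[[-0.2,0,1],0,1],[[0,0,0],0,1]])

```text
clock: 16.27
eef_pos: [0.5238, -0.3318, 0.2053]
ee_rot: [3.129, 0.266, 0.003]
force: [0.9, 1.8, 5.2]
width: 0.0114
grip_force: 62.6
```

step_arm(plan=[[[0,0,0.5],0,1],[[0,0,0],0,1],[[0,0,0],0,1]])

```text
clock: 16.65
eef_pos: [0.5239, -0.3317, 0.2052]
ee_rot: [3.129, 0.267, 0.004]
force: [1.2, 2.1, 6.8]
width: 0.0115
grip_force: 62.8
```

step_arm(plan=[[[0,0,-1],0,1],[[0,0,0],0,1]])

```text
clock: 16.9
eef_pos: [0.5236, -0.3318, 0.2053]
ee_rot: [3.129, 0.266, 0.002]
force: [1.2, 2.4, 5.2]
width: 0.0111
grip_force: 62.3
```

step_arm(plan=[[[0,0,0],0,0],[[0,0,0],0,0],[[0,0,0],0,0],[[0,0,0],0,0],[[0,0,-30],0,0],[[0,0,-50],0,0],[[0,0,-40],0,0],[[0,0,0],0,0]])

```text
clock: 17.9
eef_pos: [0.5241, -0.3325, 0.3284]
ee_rot: [3.125, 0.266, 0.008]
force: [0.7, 0.0, -0.5]
width: 0.0852
grip_force: 0.0
```

step_arm(plan=[[[-20,-45,0],0,0],[[-20,-45,0],0,0],[[-20,-45,0],0,0],[[-20,-45,0],0,0],[[0,-45,0],0,0],[[0,-45,0],0,0],[[0,0,0],0,0]])

```text
clock: 18.77
eef_pos: [0.3977, -0.0768, 0.324]
ee_rot: [-3.129, -0.272, 0.001]
force: [0.2, -0.8, -0.1]
width: 0.0851
grip_force: 0.0
```

```bash
python3 - <<'E'
from h import *
import pickle
f={n:grab_frame(n) for n in("side","top")};pickle.dump(f,open("f3.pkl","wb"))
t=f["top"]["frame"];s=f["side"]["frame"]
print(sensors.observe()["eef_pos"])
out=np.zeros((600,800,3),np.uint8)
out[:600,:280]=cv2.resize(t[110:250,342:407],(280,600),interpolation=cv2.INTER_CUBIC)
out[:600,290:800]=cv2.resize(s[85:245,310:446],(510,600),interpolation=cv2.INTER_CUBIC)
cv2.imwrite("pics/c5.png",out[:,:,::-1])
E
```

```text
[ 0.39855443 -0.07899057  0.32393779]
```

View pics/c5.png

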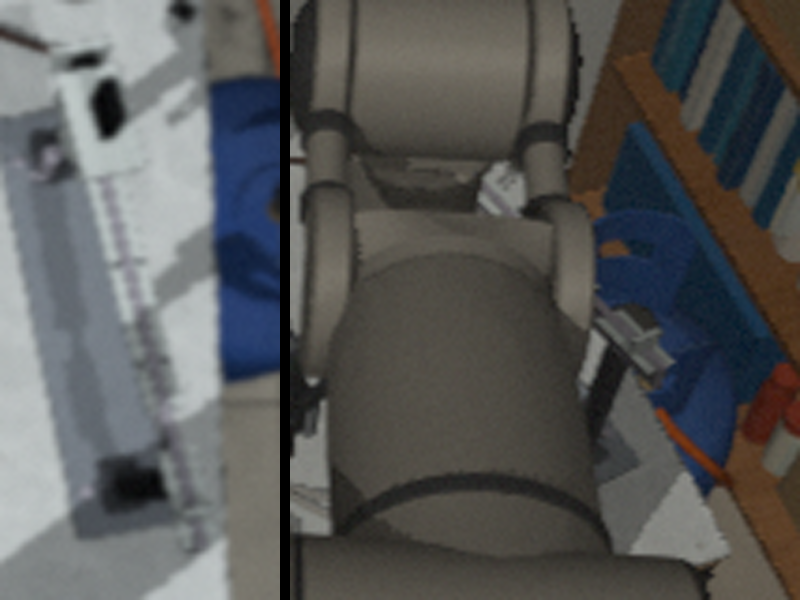

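The hanger has rolled down by itself: the bridge sits against the black buffer at (85,60), with its tab at (107,105). I'll let it settle and check the position.

step_arm(plan=[[[0,0,0],0,0],[[0,0,0],0,0],[[0,0,0],0,0],[[0,0,0],0,0],[[0,0,0],0,0],[[0,0,0],0,0],[[0,0,0],0,0],[[0,0,0],0,0]])

```text
clock: 19.88
eef_pos: [0.3987, -0.0791, 0.3244]
ee_rot: [3.13, 0.266, 0.0]
force: [-0.1, 0.2, -0.7]
width: 0.0856
grip_force: 0.0
```

```bash
python3 - <<'E'
from h import *
import pickle
def tab(T):
    g=T["frame"][126:145,360:373].max(2);cs,_=cv2.findContours((g<60).astype(np.uint8),0,2)
    c=max(cs,key=cv2.contourArea);m=cv2.moments(c);return m["m10"]/m["m00"]+360,m["m01"]/m["m00"]+126
a=tab(pickle.load(open("f3.pkl","rb"))["top"]);T=grab_frame("top");b=tab(T);print(a,b)
s=np.array([.5134,-.3334,.1675]);d=np.array([.971,.166,-.174]);n=np.array([.171,.029,.985])
# intersect the tab's ray with plane spanned through line at normal height 50 mm
o,r=ray(T,*b);p0=s+.05*n;k=((p0-o)@n)/(r@n);P=o+k*r
print(P,"along from slot",(P-s)@d,"lateral",(P-s)@np.cross(n,d))
E
```

```text
(366.7605177993527, 134.9061488673139) (366.66343042071196, 134.94498381877023)
[ 0.72654072 -0.29671494  0.18019484] along from slot 0.2108404524202132 lateral 0.00025514185634392195
```

```bash
python3 -c "
from rig import ctrl;print(ctrl.job_done())"
```

```text
the job is handed in; nothing more can be done
None
```

I loaded the hanger through the slot and let go. It rolled down by itself and is at rest at the buffer on the track's centre line, and the job is handed in; I got no verdict back, and its final height over the track was not measured.

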